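# Gauge the empty groove of a marble pan rest and fit the steel bar that matches

## Task

One steel bar is missing from the marble pan rest and nobody knows how deep its groove was cut. Take the depth gauge from its wooden stand, press its sprung probe gently into the empty groove until the base sits flat on the marble, hold it there a moment to read the depth, and stand the gauge back in its stand with the probe in the hole. Then fit whichever spare bar will stand level with the two bars already in place, fully down in the groove, and leave the mug, the soap bottle and the tin alone.

Things in the scene. Friction and masses are not known exactly. Their poses are not given: they have to be found in the camera images.
- slab: Pan rest: heavy white marble slab, 200 (x) x 220 (y) x 20 mm thick, on four levelling feet; does not move. Origin: the point of the worktop below its centre, z up; grooves along its y. How far the feet are screwed out is not known and shows in no listed pose: the marble's top lies 23 to 27 mm above the worktop. Two bars are bedded in at its x = 0 and +50 mm: 10 wide, 140 long, tops 6 mm above the marble.
- groove (a point): Middle of the empty groove (slab x = -50 mm, y = 0), 23 mm above the worktop, axes as the slab's; the true mouth is 0 to 4 mm higher, as the marble's top is. The groove is 150 mm long (y, closed at both ends), 12.5 mm wide (x), with upright, polished, slippery walls and a flat floor, cut either 5 mm or 10 mm deep, each in about half the cases.
- gauge: Depth gauge, 120 g, upright at the start. Origin: centre of the underside of its steel base, z up. Base 64 (x) x 18 (y) x 8 mm high; above it a black body 36 (x) x 18 (y) mm, 8 to 72 mm above the underside, for gripping. To measure, gauge x goes across the groove. Steel on stone is stiff: come down the last few mm at 3 mm/s or less; over 20 N between gauge and marble is too hard.
- probe_tip (a point): Lower end of the probe, a round steel pin 4 mm across on the gauge's axis. Fully out it stands 14 mm below the base.
- probe (a joint): The gauge's reading: how far the probe has been pushed up into the gauge, in m. 0 = fully out, 0.014 = flush with the base. With the base flat over a groove, depth = 0.014 minus this value. A spring pushes the probe out with 2 N when fully out, rising by 0.2 N per mm.
- stand: The gauge's stand: a fixed wooden block 100 (x) x 56 (y) x 24 mm high, origin at the centre of its underside, z up. The gauge stands centred on it, base on the top face, both x axes parallel at the start.
- stand_top (a point): Centre of the stand's top face, where an upright through hole 18 mm across takes the probe.
- bar_low: Spare stainless steel bar, 10 (x) x 140 (y) x 11 mm high, about 120 g, lying on the worktop; origin at the centre of its underside, y along its length. The lowest 2.5 mm is bevelled, 7.5 mm wide. It stands 6 mm above the marble in a groove 5 mm deep.
- bar_low_top (a point): Centre of the top face of the low bar, 11 mm above its underside.
- bar_high: Spare stainless steel bar, as the low one but 16 mm high, about 175 g. It stands 6 mm above the marble in a groove 10 mm deep.
- bar_high_top (a point): Centre of the top face of the high bar, 16 mm above its underside.
- mug: Blue mug, 80 mm across, 92 mm high, origin at the centre of its underside; to be left alone.
- soap: Red soap bottle, 56 mm across, 170 mm high, origin at the centre of its underside; to be left alone.
- tin: Steel tin, 68 mm across, 75 mm high, origin at the centre of its underside; to be left alone.
Not all that is in view belongs to the job. Leave any red or yellow look-alike of the gauge alone.

How it is judged:
By the outcome, as a careful person would: the job done as asked, in the order asked, and still so for the second after the job is handed in, with the robot touching nothing.
It also fails if it takes over 64 s, if anything falls off the work surface, if the arm or the gripper's body presses on something with over 40 N, if the wrist force passes 120 N, or if a joint passes its speed limit or range.

## Robot

A 6-joint arm with a two-finger parallel gripper is mounted at the origin on the work surface. World frame = base frame: x ahead of the robot, y to its left, z up, the work surface at z = 0. Lengths are in mm, angles in rad, forces in N, time in s.
With the tool pointing down it reaches from about 350 to 775 mm from the base axis. Payload 5.5 kg.
Tool frame: the origin (TCP) lies on the centre line of the jaws, within the pads' length; the fingertips stand 8 mm ahead of it and the grasp point (between the pads) lies 11 mm behind it; z points along the fingers, y is the direction in which the jaws open and shut (so a half turn about z gives the same grasp; the last joint's range is limited). The gripper opens to 85 mm and grips with 20 to 120 N. Pads are 22 mm wide; open, the fingers measure 114 mm over their backs; the gripper's body (76 mm by 85 mm) begins 54 mm behind the grasp point. The pads swing forward as they close: fully open they stand 13 mm farther back than shut.
Start: joints at [1.151, 0.313, 0.046, 1.304, 0, 1.431], TCP at [158.819, 552.676, 205.223] pointing down, gripper open.
Joint ranges: [-2.76, 2.76], [-0.86, 1.69], [-1.03, 1.26], [-2.2, 2.34], [-1.47, 1.5], [-3.14, 3.14]. Speed limits (rad/s): [2.57, 2.57, 3.14, 3.14, 3.14, 3.14].

## Interface

Orientations are given as a rotation vector (axis times angle).
In Python, from cell import env, cams, finder gives the robot as it stands. Calls block until the motion is done:
- env.move_ptp(position, orientation): joint-space move of the TCP to a pose.
- env.movel(position, ori=None, rate=150, contact_N=None): straight line of the TCP; ori=None keeps the orientation; rate is the mean speed in mm/s. With contact_N (N) it stops when the force on the tool has changed by that much, and returns True; else False.
- env.set_joints(angles): joint-space move.
- env.set_gripper(opening, strength=None): finger opening in mm; strength is the grip in N (None keeps the last); returns when the fingers have stopped.
- env.wait(seconds).
- env.ik(position, orientation): joint angles nearest the present ones, or None.
- cams.capture(name): name is "scene" or "top"; returns the picture (480x640x3 uint8, red, green, blue); there is no depth.
- cams.camera_params(name): a dict with "fx", "fy", "cx", "cy" (pixels), "position" and "attitude" of the camera in the world. Camera axes: x right, y down, z forward; pixel columns grow to the right and rows downward; lengths in mm; the calibration is good to about 2 mm. A picture is of the moment at which its call begins. camera_params takes no time and is no camera call.
A pose or a line that the arm cannot do raises env.MotionError and nothing moves.
- env.sign_off(): hands the job in, once; it reports no verdict.
Trained networks look in the newest picture that a camera, given by its name, has taken for a name from the list of things; names that differ only in an ending like _2 or _b are one class to them, and where a whole thing is asked for, a point or a joint stands for the part that bears it (a point fixed in the world has none). Each returns a list of dicts, best first, with "p" (0 to 1); they miss things now and then, are a little off and sometimes report something else, mostly with a low value. They report only what shows in the picture. A call takes as long as a camera call. They do not tell look-alikes from the thing itself.
- finder.search_frame(query, camera): "box" ([left, top, right, bottom] in pixels, round what is visible of it).
Readings, each from a call of its own:
- env.current_time(): time.
- env.current_joints(): joint angles.
- env.current_qvel(): joint speeds.
- env.current_effort(): joint torques, N m.
- env.current_eef_pos(): TCP position.
- env.current_ee_rot(): TCP orientation.
- env.current_ft_force(): force on the tool from outside, world axes, zero at the start.
- env.current_torque(): the same for the moment, N m.
- env.current_finger_gap(): finger opening in mm.
Only numpy, scipy, OpenCV 4.12 (cv2) and the standard library are available. Lean on these libraries where they do the work, as an engineer would, in place of code of your own. Each camera call takes 0.05 s, during which the arm holds its last target. There are 200 camera calls.

## Working session

There is one attempt and no reset: what is moved stays moved. The work goes in short steps, each a Python script; the robot and the scene stay as the last script left them, time stands still between calls to the robot, and variables do not carry over. Pictures are saved under pics/ and viewed, about 8 in all and at most 12, crops included, and the job is handed in when it is done.

```bash
ls; mkdir -p pics
python3 - <<'E'
from cell import env,cams,finder
import cv2
for n in("scene","top"):
    im=cams.capture(n); cv2.imwrite(f"pics/{n}0.png",im[:,:,::-1]); print(n,cams.camera_params(n))
    for q in("slab","gauge","stand","bar_low","bar_high","mug","soap","tin"):
        print(q,[(([round(v) for v in d["box"]]),round(d["p"],2)) for d in finder.search_frame(q,n)[:4]])
print(env.current_time(),env.current_ee_rot())
E
```

```text
pics
scene {'fx': 438.98327127318487, 'fy': 438.98327127318487, 'cx': 315.9504687735552, 'cy': 236.0304123322117, 'position': array([889.41249178, 477.87116375, 727.7152498 ]), 'attitude': array([-0.69911193, -2.65092261,  1.07829741])}
slab [([279, 218, 392, 317], 0.73)]
gauge [([272, 147, 289, 172], 0.89), ([297, 158, 316, 187], 0.83), ([238, 183, 262, 206], 0.77), ([330, 148, 359, 171], 0.74)]
stand [([284, 171, 328, 206], 0.58)]
bar_low [([440, 331, 510, 388], 0.97)]
bar_high [([408, 378, 478, 447], 0.86)]
mug [([266, 342, 319, 418], 0.72)]
soap [([211, 167, 246, 235], 0.95), ([434, 332, 507, 386], 0.4)]
tin [([204, 274, 244, 321], 0.83), ([409, 376, 476, 447], 0.74)]
top {'fx': 531.0698633602824, 'fy': 531.0698633602824, 'cx': 324.1626187194804, 'cy': 227.9405239612565, 'position': array([ 392.31593002,  -66.51554385, 1198.32888689]), 'attitude': array([-2.17424159,  2.13129026, -0.18879261])}
slab [([238, 177, 361, 290], 0.73)]
gauge [([461, 262, 495, 290], 0.96), ([420, 322, 455, 351], 0.87), ([411, 259, 431, 290], 0.71), ([344, 316, 383, 356], 0.68)]
stand [([397, 253, 437, 299], 0.73)]
bar_low [([129, 273, 190, 288], 0.65), ([414, 258, 430, 288], 0.28)]
bar_high [([109, 228, 171, 239], 0.92)]
mug [([185, 118, 234, 171], 0.92)]
soap [([386, 147, 417, 187], 0.6), ([399, 250, 438, 298], 0.2)]
tin [([294, 111, 327, 151], 0.77)]
0.9 [4.38015126e-01 3.11088433e+00 3.03521700e-04]
```

View pics/scene0.png

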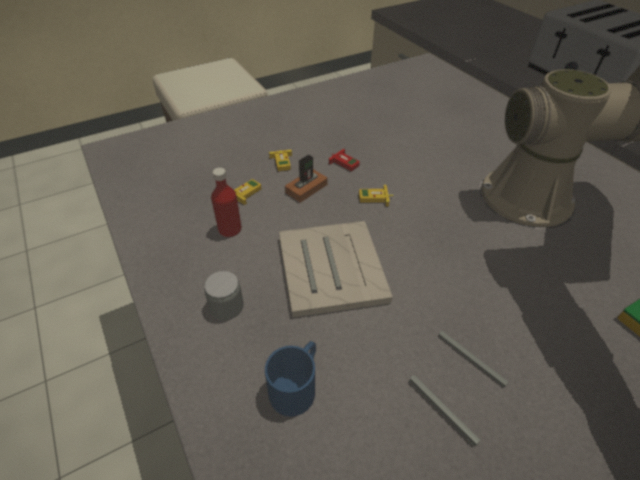

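View pics/top0.png

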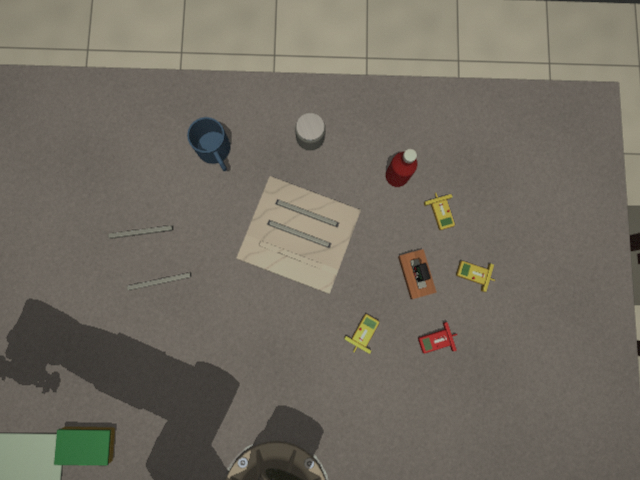

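The gauge is the upright black one in the stand at top (420,271) / scene (306,170). Look-alikes, all lying flat: yellow at top (441,212), (476,273) and (362,333), and red at (437,340). The spare bars are at (140,232) and (159,281), and the slab is at (299,235) with its empty groove at (290,254).

```bash
cat > h.py <<'E'
from cell import env,cams,finder
import cv2,numpy as np
from scipy.spatial.transform import Rotation as R
def grab(n,f):
    im=cams.capture(n)[:,:,::-1].copy(); cv2.imwrite("pics/"+f,im); return im
def unproj(n,uv,z):
    c=cams.camera_params(n); M=R.from_rotvec(c["attitude"]).as_matrix(); p=np.array(c["position"])
    d=np.array([(uv[0]-c["cx"])/c["fx"],(uv[1]-c["cy"])/c["fy"],1])@M.T
    return (p+d*(z-p[2])/d[2])[:2]
def proj(n,P):
    c=cams.camera_params(n); M=R.from_rotvec(c["attitude"]).as_matrix()
    q=(np.array(P,float)-c["position"])@M
    return np.array([c["cx"]+c["fx"]*q[0]/q[2],c["cy"]+c["fy"]*q[1]/q[2]])
def down(yaw): # tool z down, jaw (tool y) axis along world direction yaw
    y=np.array([np.cos(yaw),np.sin(yaw),0]); z=np.array([0,0,-1.]); x=np.cross(y,z)
    return R.from_matrix(np.c_[x,y,z]).as_rotvec()
def crop(im,x0,y0,x1,y1,k,f): cv2.imwrite("pics/"+f,cv2.resize(im[y0:y1,x0:x1],None,fx=k,fy=k,interpolation=cv2.INTER_CUBIC))
E
python3 - <<'E'
from h import *
t=cv2.imread("pics/top0.png");s=cv2.imread("pics/scene0.png")
a=cv2.resize(t[170:300,230:370],None,fx=4,fy=4,interpolation=cv2.INTER_CUBIC)
b=cv2.resize(t[245:305,395:440],None,fx=4,fy=4,interpolation=cv2.INTER_CUBIC)
c=cv2.resize(s[145:205,280:335],None,fx=4,fy=4,interpolation=cv2.INTER_CUBIC)
o=np.zeros((520,790,3),np.uint8);o[:520,:560]=a;o[:240,565:745]=b;o[260:500,565:785]=c
cv2.imwrite("pics/c1.png",o)
for nm,uv,z in[("slab",(299,235),25),("stand",(417,274),24),("gaugetop",(421,270),96),("b1",(141,232),13),("b2",(159,281),13),("mug",(209,140),90),("tin",(311,126),75),("soap",(410,156),170)]: print(nm,unproj("top",uv,z).round(1))
for nm,uv,z in[("stand",(306,185),24),("gtop",(306,158),96),("b1",(444,411),13),("b2",(473,359),13)]: print(nm,unproj("scene",uv,z).round(1))
g=cv2.cvtColor(t,cv2.COLOR_BGR2GRAY)
def rect(m,x0,y0,x1,y1,z,nm,off=0):
    mm=np.zeros_like(m);mm[y0:y1,x0:x1]=m[y0:y1,x0:x1]
    n,l,st,ce=cv2.connectedComponentsWithStats(mm.astype(np.uint8))
    i=1+np.argmax(st[1:,4]);ys,xs=np.where(l==i)
    W=np.array([unproj("top",(x,y),z) for x,y in zip(xs,ys)],np.float32)
    r=cv2.minAreaRect(W);e=np.linalg.svd(W-W.mean(0),full_matrices=False)[2][0]
    print(nm,st[i,4],"mean",W.mean(0).round(1),"rect",np.round(r[0],1),np.round(r[1],1),round(r[2],1),"axis",np.degrees(np.arctan2(e[1],e[0])).round(1))
rect(g>130,225,165,370,300,25,"slab")
hsv=cv2.cvtColor(t,cv2.COLOR_BGR2HSV)
rect((hsv[...,1]>90)&(hsv[...,2]>60),395,245,440,305,24,"stand")
rect(g<45,395,245,440,305,96,"gaugetop")
print(g[232,100:180:8],g[225:240,141],g[274:290,159],g[215:232,300],g[180:186,250:320:10],np.round(hsv[274,400:436:4],0).tolist())
E
```

```text
slab [555.2 -36.2]
stand [ 473.7 -299.8]
gaugetop [ 477.2 -293.9]
b1 [556.  317.3]
b2 [447.7 270.3]
mug [748.6 161.1]
tin [791.3 -57.8]
soap [ 700.1 -258.7]
stand [ 481.  -287.5]
gtop [ 473.1 -300. ]
b1 [558.2 324. ]
b2 [450.2 277.6]Traceback (most recent call last):
  File "<stdin>", line 18, in <module>
  File "<stdin>", line 15, in rect
  File "h.py", line 7, in unproj
    c=cams.camera_params(n); M=R.from_rotvec(c["attitude"]).as_matrix(); p=np.array(c["position"])
ValueError: time passes only in moves, steps and waits
```

View pics/c1.png

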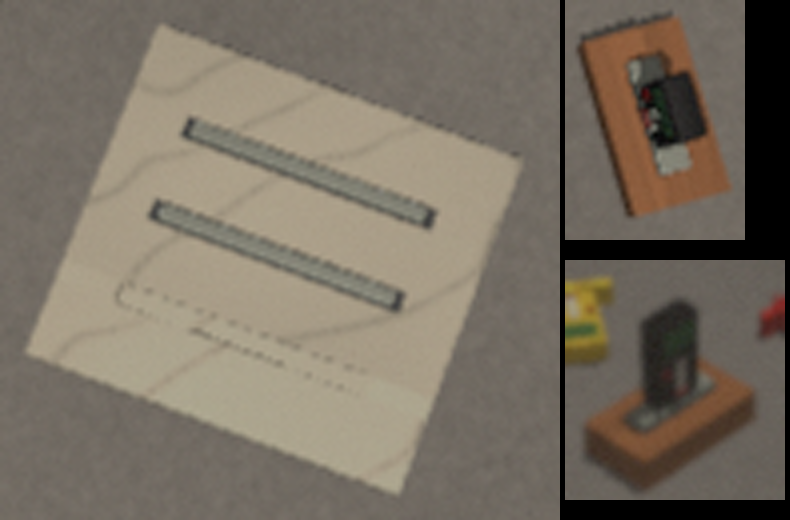

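The crop confirms it: a black-bodied gauge stands upright in the wooden stand. The groove outline runs from crop (122,297) to (365,380), parallel to the two bars.

```bash
python3 - <<'E'
s=open('h.py').read()
s=s.replace('def grab','_C={n:cams.camera_params(n) for n in("scene","top")}\ndef grab').replace('c=cams.camera_params(n);','c=_C[n];')
open('h.py','w').write(s)
E
cat > m.py <<'E'
from h import *
t=cv2.imread("pics/top0.png")
g=cv2.cvtColor(t,cv2.COLOR_BGR2GRAY)
def rect(m,x0,y0,x1,y1,z,nm,n="top"):
    mm=np.zeros(m.shape,np.uint8);mm[y0:y1,x0:x1]=m[y0:y1,x0:x1]
    k,l,st,ce=cv2.connectedComponentsWithStats(mm)
    i=1+np.argmax(st[1:,4]);ys,xs=np.where(l==i)
    W=np.array([unproj(n,(x,y),z) for x,y in zip(xs,ys)],np.float32)
    r=cv2.minAreaRect(W);e=np.linalg.svd(W-W.mean(0),full_matrices=False)[2][0]
    print(nm,st[i,4],"mean",W.mean(0).round(1),"rect",np.round(r[0],1),np.round(r[1],1),round(r[2],1),"axis",np.degrees(np.arctan2(e[1],e[0])).round(1))
if __name__=="__main__":
    rect(g>120,225,165,370,300,25,"slab")
    hsv=cv2.cvtColor(t,cv2.COLOR_BGR2HSV)
    rect((hsv[...,1]>90)&(hsv[...,2]>60),395,245,440,305,24,"stand")
    rect(g<50,395,245,440,305,96,"gaugetop")
    bg=cv2.medianBlur(t,31).astype(int)
    d=np.abs(t.astype(int)-bg).sum(2)
    for th in (50,80):
        rect(d>th,100,220,180,245,14,"b1"); rect(d>th,122,265,198,295,14,"b2")
    mk=np.zeros_like(g); cv2.fillConvexPoly(mk,np.array([[270,182],[354,211],[325,285],[242,255]]),1)
    rect((g<115)&(mk>0),290-30,190,350,228,29,"bar+50"); rect((g<115)&(mk>0),255,218,332,250,29,"bar0")
    print("gray",g[225:240,141],g[274:290,159],g[240,235:260])
    cc=lambda X,Y:(230+X/4-.375,170+Y/4-.375)
    for X,Y in[(162,25),(522,157),(400,494),(27,352)]: print("corner",unproj("top",cc(X,Y),25).round(1))
    for X,Y in[(188,128),(432,217),(155,210),(400,300),(122,297),(365,382)]: print("groove end",unproj("top",cc(X,Y),25).round(1))
E
python3 m.py
```

```text
slab 8569 mean [556.  -34.9] rect [558.7 -35.3] [222.6 202.1] 70.4 axis -109.1
stand 855 mean [ 473.9 -296.6] rect [ 474.7 -299.2] [100.9  59.8] 16.5 axis -163.1
gaugetop 206 mean [ 473.3 -295.2] rect [ 473.7 -293.9] [35.7 29.1] 16.5 axis -162.8
b1 16 mean [566.  249.7] rect [565.4 249.8] [ 7.1 14.9] 67.0 axis 154.4
b2 108 mean [453.8 245.6] rect [455.6 245.5] [10.9 78.4] 12.6 axis -77.6
b1 10 mean [565.5 249.4] rect [564.7 249.6] [ 5.9 11. ] 56.4 axis 141.5
b2 5 mean [464.4 202.9] rect [464.4 202.9] [8.8 0. ] 3.2 axis -176.8
bar+50 113 mean [601.5 -52.4] rect [604.8 -52.2] [148.5  11.6] 70.3 axis -109.2
bar0 61 mean [568.    2.5] rect [564.8  -4.6] [85.8 11. ] 64.5 axis -112.6
gray [104 105 105 102 112 122 120 120  96  76  97 105 107 108 108] [106 105 105 103  85  99 122 123 127 100  88 102 106 109 109 106] [107 106 103 104 107 108 108 110 130 155 158 161 161 161 161 162 162 162
 162 160 162 161 159 160 156]
corner [688.9  32.5]
corner [ 617.5 -172.2]
corner [ 427.9 -106.6]
corner [501.8 100.7]
groove end [629.8  16. ]
groove end [ 582.2 -122. ]
groove end [582.8  32.9]
groove end [ 535.  -104.8]
groove end [533.5  49.5]
groove end [489.  -86.2]
```

```bash
cat >> h.py <<'E'
rd=np.radians
SL=np.array([559.0,-36.3]); SY=rd(-19.1); ST=np.array([474.4,-298.2]); GY=rd(16.8)
GR=SL-50*np.array([np.cos(SY),np.sin(SY)])
def stat(s=""): print(s,"t",round(env.current_time(),2),"tcp",np.round(env.current_eef_pos(),2),"F",np.round(env.current_ft_force(),2),"gap",round(env.current_finger_gap(),2))
E
python3 - <<'E'
from h import *
for y in (-73.2,106.8): print(y,env.ik([*ST,180],down(rd(y))))
for y in (-109.1,70.9): print(y,env.ik([*GR,180],down(rd(y))))
o=down(rd(-73.2))
# stand/gauge check in both cameras
for n in("top","scene"): print(n,proj(n,[*ST,24]).round(1),proj(n,[*ST,96]).round(1),proj(n,[*SL,25]).round(1))
env.move_ptp([*ST,160],o); env.set_gripper(50,40)
stat("above"); grab("scene","s1.png"); t=grab("top","t1.png")
s=cv2.imread("pics/s1.png")
cv2.imwrite("pics/c2.png",cv2.resize(np.hstack([s[60:220,230:390],t[210:370,360:520]]),None,fx=2.5,fy=2.5))
E
```

```text
-73.2 [-0.70443257  0.29293284 -0.04377285  1.23409064  0.          2.14394477]
106.8 [-0.70443257  0.29293284 -0.04377285  1.23409064  0.         -0.99764788]
-109.1 [-1.95792063e-01  2.01036013e-01 -1.64520907e-01  1.20523941e+00
  4.44089210e-16 -3.00402683e+00]
70.9 [-0.19579206  0.20103601 -0.16452091  1.20523941  0.          0.13756582]
top [416.3 273.7] [423.1 271.4] [299.1 233.3]
scene [306.3 181.9] [305.9 158.5] [330.7 261.7]
above t 4.52 tcp [ 474.47 -298.13  160.01] F [-0.3   0.1   0.14] gap 50.23
```

View pics/c2.png

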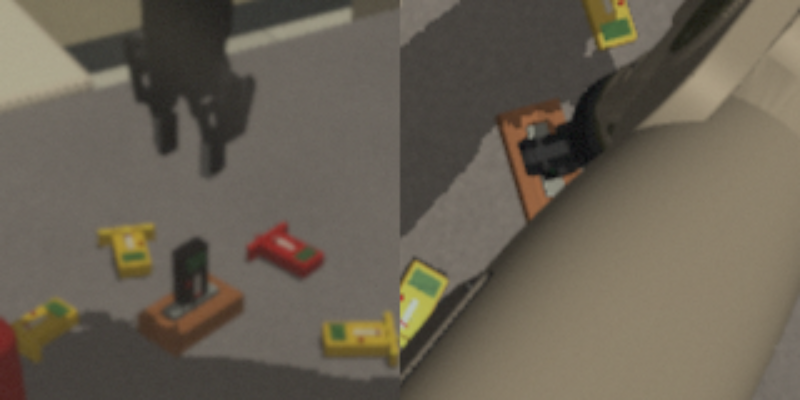

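Gripper is centred above the black gauge (crop left (190,270)), and the look-alikes are clear of the jaws. I'll turn the wrist half round because of the joint-6 range at the slab, then grasp.

Run:
```python
from h import *
o=down(rd(106.8))
env.set_joints(env.ik([*ST,160],o))
env.movel([*ST,58],o,rate=100); stat("down")
env.set_gripper(10,40); stat("grip")
env.movel([*ST,58+50],rate=80); stat("lift")
om=down(rd(70.9))
env.move_ptp([*GR,108],om); stat("over groove")
t=grab("top","t2.png"); s=grab("scene","s2.png")
cv2.imwrite("pics/c3.png",cv2.resize(np.hstack([s[120:320,230:430],t[150:350,210:410]]),None,fx=2,fy=2))
```

```text
down t 8.43 tcp [ 474.87 -298.58   58.66] F [-0.45 -0.08 -1.14] gap 49.85
grip t 8.82 tcp [ 474.91 -298.81   58.72] F [-0.07 -0.86  2.89] gap 16.87
lift t 9.6 tcp [ 474.11 -297.93  107.58] F [ 1.14  0.08 -1.56] gap 16.95
over groove t 10.68 tcp [511.78 -20.38 107.75] F [ 0.82  0.62 -1.64] gap 16.73
```

View pics/c3.png

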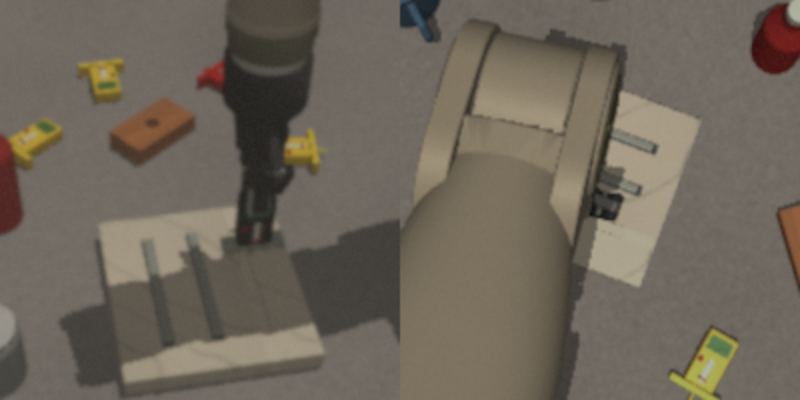

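Run:
```python
from h import *
env.movel([*GR,74],rate=60); env.wait(0.3); stat("pre")
r=env.movel([*GR,60],rate=4,contact_N=1.4); stat(f"tip {r}")
```

```text
pre t 11.8 tcp [512.01 -19.96  74.33] F [ 0.7   0.06 -1.26] gap 16.52
tip True t 13.53 tcp [511.47 -19.86  67.49] F [0.39 0.36 0.72] gap 16.36
```

Run:
```python
from h import *
p=env.current_eef_pos()
r=env.movel([*GR,p[2]-12],rate=3,contact_N=5); stat(f"base {r}")
env.wait(1.0); stat("held"); s=grab("scene","s3.png")
cv2.imwrite("pics/c4.png",cv2.resize(s[170:320,270:420],None,fx=4,fy=4,interpolation=cv2.INTER_CUBIC))
```

```text
base True t 15.88 tcp [511.19 -19.97  59.46] F [-0.03 -0.36  4.53] gap 17.13
held t 16.88 tcp [511.2  -20.01  59.42] F [0.13 0.42 4.89] gap 17.12
```

View pics/c4.png

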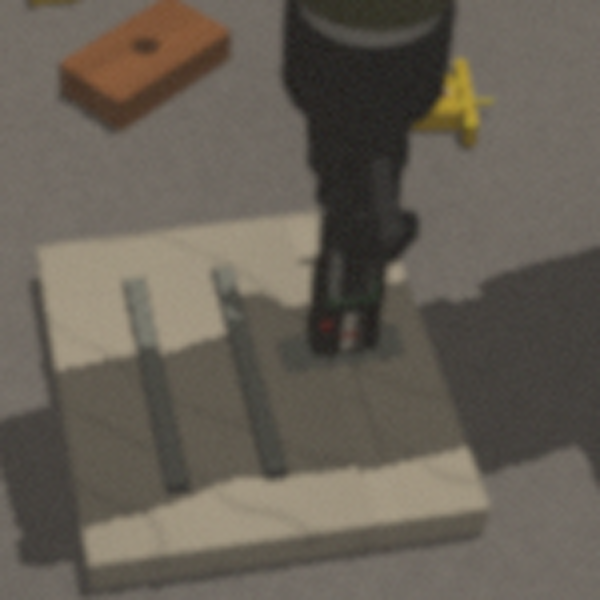

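Picture: the gauge sits over the groove with its base, at crop (345,350), across it. The travel from tip contact to base contact was about 8 to 9 mm, so the groove is 5 mm deep. A little more pressure will make sure the base is flat.

Run:
```python
from h import *
p=np.array(env.current_eef_pos())
r=env.movel([p[0],p[1],p[2]-1.5],rate=2,contact_N=4); stat(f"base2 {r}")
env.wait(0.8); stat("held")
p=np.array(env.current_eef_pos())
env.movel([p[0],p[1],p[2]+8],rate=15); env.movel([p[0],p[1],115],rate=120)
env.move_ptp([*ST,112],down(rd(106.8))); stat("above stand")
env.movel([*ST,66],rate=60)
r=env.movel([*ST,54],rate=8,contact_N=4); stat(f"set {r}")
```

```text
base2 True t 17.19 tcp [511.2  -20.02  59.46] F [-0.27 -0.07  4.25] gap 17.13
held t 17.99 tcp [511.18 -20.09  59.46] F [0.3  0.73 4.01] gap 16.64
above stand t 20.32 tcp [ 474.02 -297.26  111.2 ] F [ 0.33 -0.37 -0.92] gap 16.8
set True t 22.17 tcp [ 474.38 -298.26   58.71] F [-0.01  0.55  5.36] gap 17.06
```

Run:
```python
from h import *
env.set_gripper(50); env.movel([*ST,160],rate=150); stat("released")
env.set_joints(env.ik([449,272,120],down(rd(15)))); stat("bars"); 
t=grab("top","t4.png"); s=grab("scene","s4.png")
a=cv2.imread("pics/top0.png")[215:300,100:200]
o=np.zeros((600,800,3),np.uint8)
o[:340,:400]=cv2.resize(a,None,fx=4,fy=4,interpolation=cv2.INTER_CUBIC)
o[345:585,:180]=cv2.resize(t[245:305,395:440],None,fx=4,fy=4)
o[345:585,190:410]=cv2.resize(s[145:205,280:335],None,fx=4,fy=4)
b=cv2.imread("pics/scene0.png")[320:460,400:520]
o[:420,415:775]=cv2.resize(b,None,fx=3,fy=3,interpolation=cv2.INTER_CUBIC)
cv2.imwrite("pics/c5.png",o)
```

```text
released t 23.42 tcp [ 473.96 -297.81  159.14] F [ 0.24 -0.5  -0.61] gap 50.06
bars t 25.72 tcp [449.29 271.61 119.91] F [ 0.1  -0.42 -0.27] gap 50.11
```

View pics/c5.png

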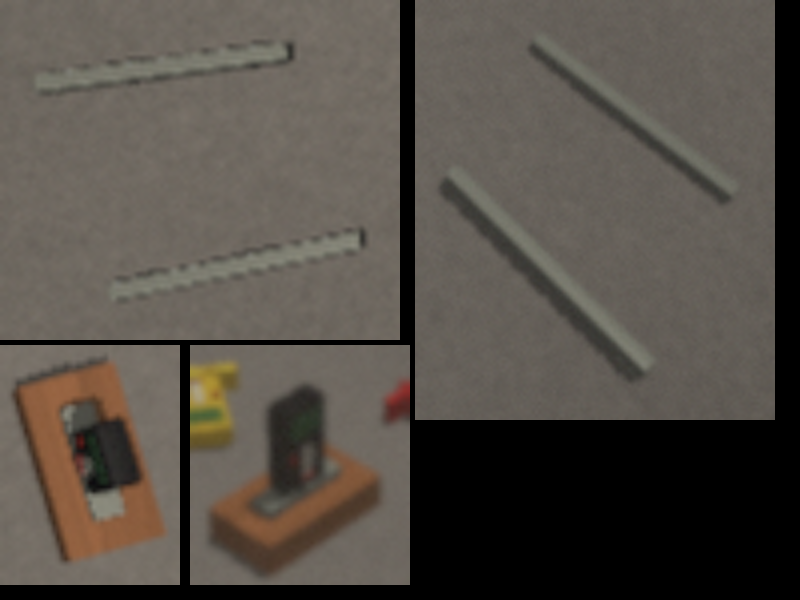

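The gauge is back upright in its stand. The thinner bar (lower one in the top crop, (112,291) to (361,238)) is the low one, and the scene crop and finder agree.

Run:
```python
from h import *
T=[unproj("top",(100+x/4-.375,215+y/4-.375),11) for x,y in((112,291),(361,238))]
S=[unproj("scene",(400+(x-415)/3-.33,320+y/3-.33),11) for x,y in((536,40),(735,188))]
for E in(T,S):
    d=E[1]-E[0]; print(np.round(E,1).tolist(),np.mean(E,0).round(1),np.linalg.norm(d).round(1),np.degrees(np.arctan2(d[1],d[0])).round(1))
for y in (0,180):
    c=np.mean(T,0); dd=T[1]-T[0]; a=np.arctan2(dd[1],dd[0])+np.pi/2+rd(y); print(y,np.degrees(a),env.ik([*c,60],down(a)))
for y in(-19.1,160.9): print(y,env.ik([*GR,60],down(rd(y))))
```

```text
[[432.5, 338.6], [464.3, 203.8]] [448.4 271.2] 138.5 -76.7
[[464.8, 206.5], [430.3, 338.4]] [447.5 272.4] 136.3 104.7
0 13.284987914539212 [ 3.90742044e-01  3.06919029e-01 -3.35058839e-01  9.28818459e-01
 -4.44089210e-16  1.72967159e+00]
180 193.28498791453922 [ 0.39074204  0.30691903 -0.33505884  0.92881846  0.         -1.41192106]
-19.1 [-1.95792063e-01  2.86152572e-01 -3.64555603e-01  9.20088152e-01
 -4.44089210e-16  1.70836215e+00]
160.9 [-0.19579206  0.28615257 -0.3645556   0.92008815  0.         -1.4332305 ]
```

Run:
```python
from h import *
B=[448.1,271.6]; o=down(rd(13.8))
env.set_gripper(30); env.move_ptp([*B,60],o); env.movel([*B,14],rate=60); env.wait(.2); stat("at bar")
env.set_gripper(4,60); stat("grip"); env.movel([*B,70],rate=100)
env.move_ptp([*GR,70],down(SY)); env.wait(.4); stat("over")
s=grab("scene","s5.png"); t=grab("top","t5.png")
k=cv2.resize(s[200:320,265:405],None,fx=5,fy=5,interpolation=cv2.INTER_CUBIC)
cv2.imwrite("pics/c6.png",k)
c,q=np.cos(SY),np.sin(SY)
def sl(x,y,z): return [SL[0]+c*x-q*y,SL[1]+q*x+c*y,z]
f=lambda P:((proj("scene",P)-[265,200]+.5)*5-.5).round(0)
for x in(0,50): print(x,[f(sl(x,y,31)) for y in(-70,70)])
print("held top ends",[f(sl(-50,y,67)) for y in(-70,70)],"corners",[f(sl(a,b,24.7)) for a,b in((-100,-110),(100,-110),(100,110),(-100,110))],"groove",[f(sl(-50,y,24.7)) for y in(-75,75)])
```

```text
at bar t 27.62 tcp [448.44 271.75  14.4 ] F [ 0.14 -0.16  0.45] gap 29.79
grip t 27.98 tcp [448.12 271.58  14.04] F [-0.19 -0.94 -0.26] gap 4.12
over t 30.23 tcp [511.79 -19.29  70.03] F [-1.    0.68  0.14] gap 4.11
0 [array([298., 184.]), array([367., 431.])]
50 [array([187., 199.]), array([244., 449.])]
held top ends [array([413., 111.]), array([495., 356.])] corners [array([493., 105.]), array([ 64., 160.]), array([134., 560.]), array([636., 484.])] groove [array([405., 172.]), array([490., 432.])]
```

View pics/c6.png

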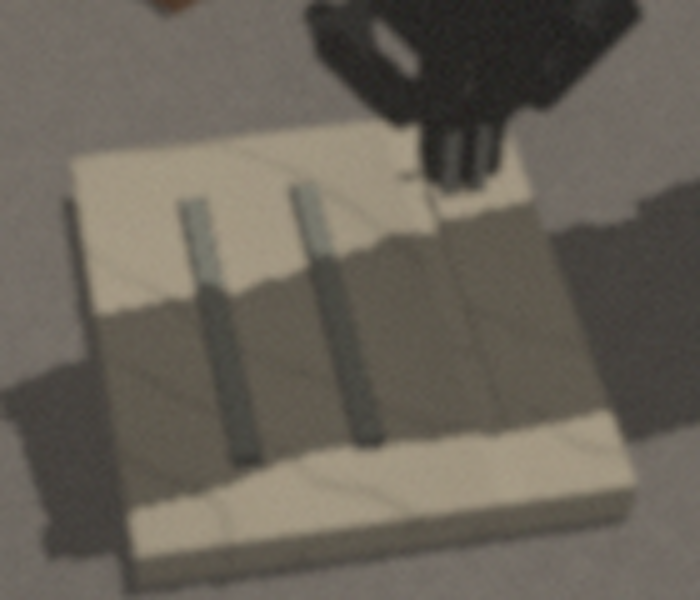

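The gripper closed to 4.1 mm, so the bar was not grasped. The fingers are empty over the slab at crop (460,180). I'll look at where the bar is now.

Run:
```python
from h import *
s=cv2.imread("pics/s5.png");t=cv2.imread("pics/t5.png")
o=np.zeros((600,800,3),np.uint8)
o[:340,:400]=cv2.resize(t[215:300,100:200],None,fx=4,fy=4,interpolation=cv2.INTER_CUBIC)
o[:420,415:775]=cv2.resize(s[320:460,400:520],None,fx=3,fy=3,interpolation=cv2.INTER_CUBIC)
cv2.imwrite("pics/c7.png",o[:430])
```

```text
(no output)
```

View pics/c7.png

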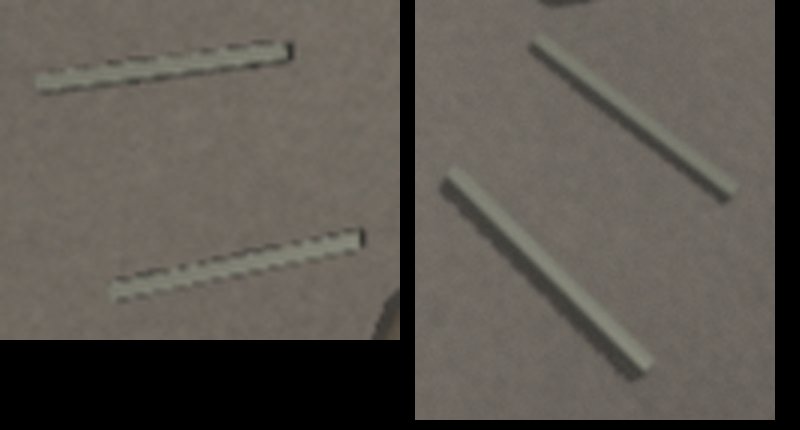

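The bar has not moved (same pixels as before), so the fingertips passed above it. I'll measure the true tip reach at 10 mm opening by touching the marble, whose top the gauge put at 24.7 mm.

Run:
```python
from h import *
c,q=np.cos(SY),np.sin(SY)
P=SL-78*np.array([c,q])
env.set_gripper(10); env.movel([*P,42],rate=100)
r=env.movel([*P,20],rate=10,contact_N=3); stat(f"touch {r}")
env.movel([*P,70],rate=120); stat()
```

```text
touch False t 33.47 tcp [485.34 -10.79  20.07] F [-0.62  0.14 -0.03] gap 10.11
 t 34.03 tcp [485.25 -10.77  69.83] F [-0.77 -1.11  0.3 ] gap 10.01
```

Run:
```python
from h import *
c,q=np.cos(SY),np.sin(SY)
P=SL-78*np.array([c,q])
env.movel([*P,23],rate=120)
r=env.movel([*P,8],rate=12,contact_N=3); stat(f"touch {r}")
p=env.current_eef_pos()
env.movel([*P,60],rate=150); stat()
```

```text
touch False t 35.98 tcp [485.4  -10.78   8.08] F [-0.64 -0.98 -0.57] gap 10.33
 t 36.48 tcp [485.51 -10.8   59.98] F [-0.48  0.24 -0.61] gap 10.03
```

Run:
```python
from h import *
for z in(62,70,81,90,100): print(z,((proj("scene",[511.8,-19.3,z])-[265,200]+.5)*5-.5).round(0))
print(np.round(env.current_joints(),4), env.ik([*env.current_eef_pos()],env.current_ee_rot()), np.round(env.current_ee_rot(),3))
P=SL-78*np.array([np.cos(SY),np.sin(SY)])
env.movel([*P,12],rate=120)
s=grab("scene","s6.png"); stat()
k=cv2.resize(s[200:320,265:405],None,fx=5,fy=5,interpolation=cv2.INTER_CUBIC)
cv2.imwrite("pics/c8.png",k)
for z in(4,12,25,35,45): print(z,((proj("scene",[*P,z])-[265,200]+.5)*5-.5).round(0))
```

```text
62 [452. 236.]
70 [453. 223.]
81 [455. 205.]
90 [456. 189.]
100 [458. 172.]
[-0.1877  0.2391 -0.4294  0.9014  0.      1.7164] [-1.87749532e-01  2.39056971e-01 -4.29429321e-01  9.01443197e-01
  1.63688591e-05  1.71638781e+00] [2.559e+00 1.822e+00 1.000e-03]
 t 37.08 tcp [485.35 -10.79  12.04] F [-0.45 -0.13 -0.35] gap 10.29
4 [505. 318.]
12 [506. 306.]
25 [509. 286.]
35 [511. 270.]
45 [513. 254.]
```

View pics/c8.png

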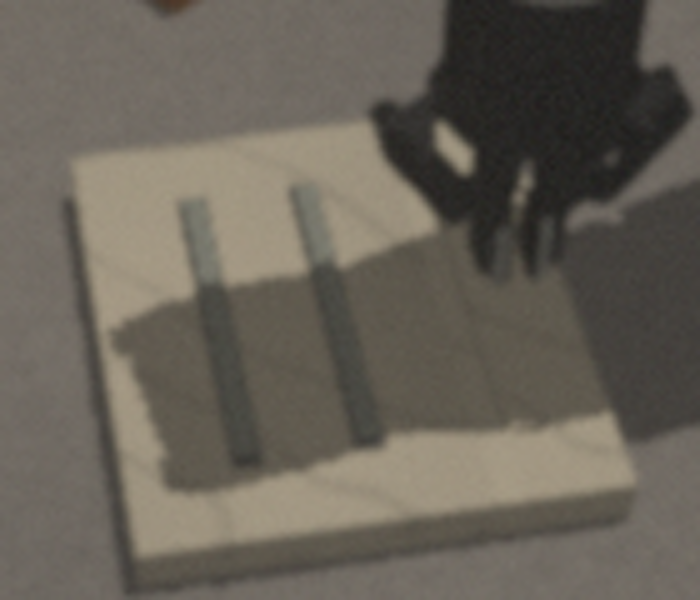

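The picture shows the fingertips at crop (520,275), about 20 mm above the TCP height. The stated tip offset therefore does not hold here. One touch on the marble will give the exact value.

Run:
```python
from h import *
P=SL-78*np.array([np.cos(SY),np.sin(SY)])
r=env.movel([*P,-6],rate=12,contact_N=3); stat(f"touch {r}")
env.movel([*P,60],rate=150); env.set_gripper(10); stat()
for z in(0,-5,-10,-15,-20): print(z,env.ik([448,271.5,z],down(rd(13.8))) is not None)
```

```text
touch True t 38.11 tcp [485.25 -10.77  -1.06] F [-0.42  0.82  5.66] gap 9.89
 t 38.88 tcp [484.26 -10.58  58.82] F [-0.61 -0.36  0.38] gap 10.42
0 True
-5 True
-10 True
-15 True
-20 True
```

The tips are 25.8 mm behind the TCP at this opening. I'll re-grasp the low bar with the tips 6 mm above the worktop, so TCP at -19.8 mm.

Run:
```python
from h import *
B=[448.1,271.6]; o=down(rd(13.8))
env.move_ptp([*B,20],o); env.set_gripper(30); r=env.movel([*B,-19.8],rate=60,contact_N=8); env.wait(.15); stat(f"at bar {r}")
env.set_gripper(4,60); stat("grip")
if env.current_finger_gap()>7:
    env.movel([*B,35],rate=110)
    env.move_ptp([*GR,20],down(SY)); env.wait(.3); stat("over")
    s=grab("scene","s7.png")
    cv2.imwrite("pics/c9.png",cv2.resize(s[200:320,265:405],None,fx=5,fy=5,interpolation=cv2.INTER_CUBIC))
```

```text
at bar False t 41.29 tcp [448.52 271.8  -19.34] F [-0.01  0.66  0.29] gap 30.05
grip t 41.62 tcp [448.42 271.74 -19.28] F [-0.5  -0.86  4.01] gap 7.15
over t 43.73 tcp [511.83 -18.96  20.1 ] F [-0.5   0.24 -1.12] gap 7.27
```

View pics/c9.png

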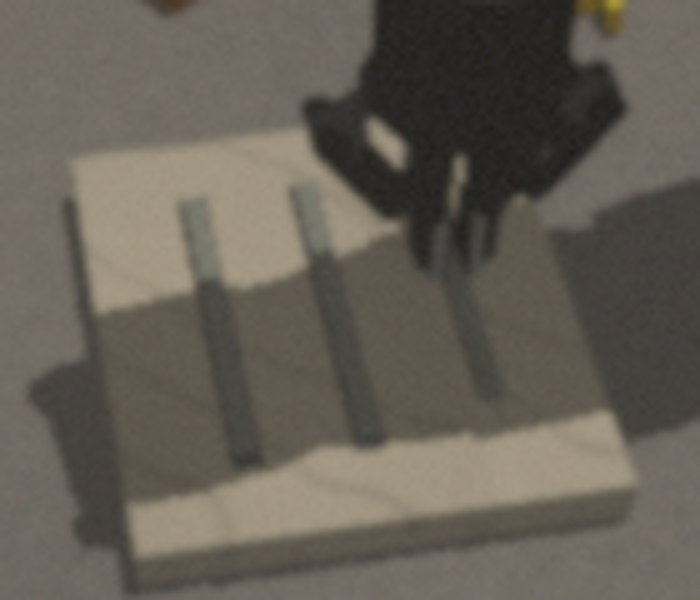

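```bash
cat > al.py <<'E'
from h import *
g=cv2.GaussianBlur(cv2.cvtColor(cv2.imread("pics/s7.png"),cv2.COLOR_BGR2GRAY).astype(float),(3,3),0)
c,q=np.cos(SY),np.sin(SY)
sl=lambda x,y,z:[SL[0]+c*x-q*y,SL[1]+q*x+c*y,z]
def meas(x,zt,zb,ys):
    out=[]
    for y in ys:
        us=[];
        a=proj("scene",sl(x-11,y,zt)); b=proj("scene",sl(x+11,y,zt))
        k=np.linspace(-11,11,89); L=a[None]+(k[:,None]+11)/22*(b-a)[None]
        v=cv2.remap(g.astype(np.float32),L[:,0].astype(np.float32)[None],L[:,1].astype(np.float32)[None],cv2.INTER_LINEAR)[0]
        base=np.interp(k,[-11,11],[v[:6].mean(),v[-6:].mean()]); d=base-v; h=d>0.5*d.max()
        w=k[h]; out.append((y,round(w.min(),1),round(w.max(),1),round(d.max(),0)))
    m=np.mean([[o[1],o[2]] for o in out],0); print(x,zt,"edges",m.round(2),"mid",m.mean().round(2)); print(out)
meas(0,30.75,24.75,range(5,60,9)); meas(50,30.75,24.75,range(15,60,9)); meas(-50,50.4,39.4,range(36,64,6))
E
python3 al.py
```

```text
0 30.75 edges [-6.07  6.73] mid 0.33
[(5, np.float64(-6.0), np.float64(6.5), np.float64(18.0)), (14, np.float64(-6.2), np.float64(6.2), np.float64(20.0)), (23, np.float64(-6.5), np.float64(6.8), np.float64(17.0)), (32, np.float64(-5.8), np.float64(6.8), np.float64(18.0)), (41, np.float64(-6.0), np.float64(7.0), np.float64(17.0)), (50, np.float64(-6.2), np.float64(6.8), np.float64(18.0)), (59, np.float64(-5.8), np.float64(7.0), np.float64(17.0))]
50 30.75 edges [-6.96  6.4 ] mid -0.28
[(15, np.float64(-7.0), np.float64(6.2), np.float64(17.0)), (24, np.float64(-7.0), np.float64(6.0), np.float64(17.0)), (33, np.float64(-6.8), np.float64(6.8), np.float64(18.0)), (42, np.float64(-7.2), np.float64(6.2), np.float64(16.0)), (51, np.float64(-6.8), np.float64(6.8), np.float64(16.0))]
-50 50.4 edges [-4.    7.22] mid 1.61
[(36, np.float64(-4.5), np.float64(7.2), np.float64(16.0)), (42, np.float64(-3.5), np.float64(7.0), np.float64(16.0)), (48, np.float64(-4.0), np.float64(7.5), np.float64(17.0)), (54, np.float64(-4.2), np.float64(7.2), np.float64(17.0)), (60, np.float64(-3.8), np.float64(7.2), np.float64(18.0))]
```

Run:
```python
from h import *
T=GR-0.7*np.array([np.cos(SY),np.sin(SY)])
env.movel([*T,8],rate=50); env.wait(.2); stat("pre")
r=env.movel([*T,-1.5],rate=6,contact_N=6); stat(f"ins {r}")
```

```text
pre t 44.37 tcp [511.26 -19.83   8.11] F [-0.73 -0.35 -1.01] gap 7.03
ins True t 45.54 tcp [ 5.107e+02 -1.962e+01  3.300e-01] F [-0.98  0.45  4.58] gap 7.42
```

Run:
```python
from h import *
c,q=np.cos(SY),np.sin(SY)
env.set_gripper(28); p=env.current_eef_pos(); env.movel([p[0],p[1],20],rate=60); stat("rel")
env.set_gripper(0,30)
for y in(45,-45):
    P=[GR[0]-q*y,GR[1]+c*y]
    env.movel([*P,13],rate=100)
    r=env.movel([*P,-4],rate=9,contact_N=6); stat(f"press {y} {r}")
    env.movel([*P,16],rate=80)
env.movel([*P,110],rate=150); env.move_ptp([430,-180,160],down(rd(60))); env.wait(.3); stat("clear")
t=grab("top","t9.png"); s=grab("scene","s9.png")
o=np.zeros((560,800,3),np.uint8)
o[:480,:560]=cv2.resize(s[200:320,265:405],None,fx=4,fy=4,interpolation=cv2.INTER_CUBIC)
o[:240,570:790]=cv2.resize(s[145:205,280:335],None,fx=4,fy=4)
o[250:510,570:790]=cv2.resize(t[170:300,250:360],None,fx=2,fy=2)
cv2.imwrite("pics/c10.png",o)
```

```text
rel t 46.37 tcp [509.75 -19.37  20.63] F [ 0.18 -0.16  0.03] gap 27.82
press 45 True t 48.42 tcp [526.55  22.59   4.47] F [-0.7   0.19  6.42] gap -0.38
press -45 True t 50.85 tcp [497.02 -62.51   4.44] F [-1.11  0.9   5.37] gap -0.38
clear t 53.7 tcp [ 430.07 -179.8   159.92] F [-0.66  0.52  0.43] gap -0.03
```

View pics/c10.png

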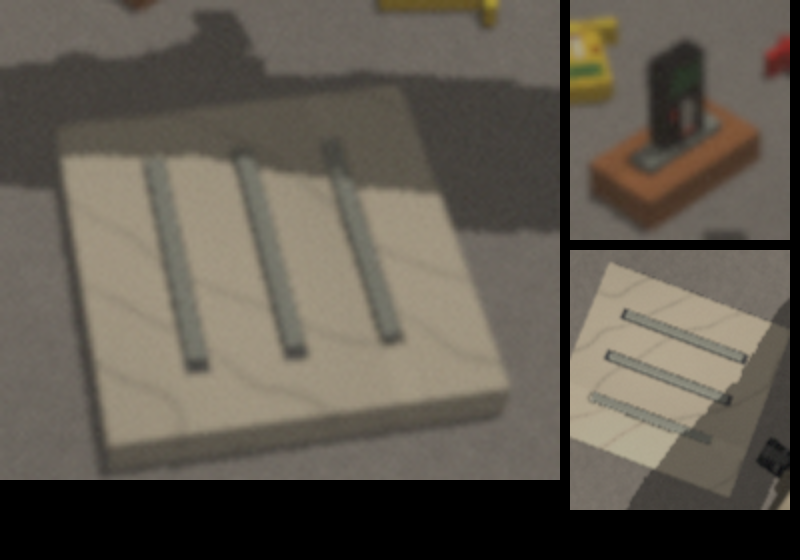

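The final picture shows three bars standing alike, with the new one at crop (365,240), and the gauge upright in its stand at (677,95). Both ends of the bar are at the same height.

```bash
python3 -c "
from cell import env
env.sign_off(); print(env.current_time())"
```

```text
the job is handed in; nothing more can be done
the job is handed in; nothing more can be done
```

The low bar is fitted in the empty groove, the gauge is back in its stand, and the job is handed in. The last clock reading before sign-off was 53.7 s, against the 64 s limit.

- **Depth:** I pressed the gauge into the groove and held it for about 2 s at roughly 6 N. The distance from probe contact to base contact was about 8 mm. A 5 mm groove should give 9 mm and a 10 mm groove 4 mm, so I took it as 5 mm deep.
- **Gauge:** It went back at the same height it was picked up from, and the last picture shows it upright in the stand.
- **Bar:** It reached the predicted floor height to within about 0.1 mm. Light presses on both ends stopped at 4.47 and 4.44 mm, so it is level along its length. In the last picture it looks alike with the other two. I did not touch-compare its height with theirs.

**What did not go to plan:**
- The first bar grasp closed on nothing. The fingertips touched about 26 mm behind the TCP, not 8 mm ahead as stated. I found this by touching the bare marble lightly (about 6 N), then grasped the bar successfully.
- The scene camera suggested the held bar was 0.5 to 1.5 mm off, so I shifted it 0.7 mm before inserting.

I never sent the arm to the mug, soap bottle, tin or look-alikes. The final picture was cropped to the slab and stand, so I did not check their positions at the end.

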